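# Set the stock tags on the dome bins

## Task

Set the hinged tags on the four small stock bins right: each bin with a dome in it must show its round-button face (tag leaning back over the bin), each empty bin its bar face (tag leaning out towards the robot). Push the wrong tags over gently with the fingertips, without gripping them, until they rest on their stops, and leave the right tags, the domes and everything else as they are.

Things in the scene. Friction and masses are not known exactly. Their poses are not given: they have to be found in the camera images.
- board: pinkish worn wooden board, 337 mm front to back, 388 mm along the row, 14 mm thick, lying fixed on the table; the four bins stand on it in a row. Origin: centre of its underside, x away from the robot, y along the row.
- bin_1: Open-topped light wooden stock bin, 88 mm front to back, 80 mm wide, 46 mm high, walls 5 mm, fixed on the board; 94 mm from bin to bin. It holds a dome (full) or nothing (empty); its number says nothing. Origin: centre of its underside; x points from front to back (away from the robot), y along the row to the left, z up.
- bin_2: Open-topped light wooden stock bin, 88 mm front to back, 80 mm wide, 46 mm high, walls 5 mm, fixed on the board; 94 mm from bin to bin. It holds a dome (full) or nothing (empty); its number says nothing. Origin: centre of its underside; x points from front to back (away from the robot), y along the row to the left, z up.
- bin_3: Open-topped light wooden stock bin, 88 mm front to back, 80 mm wide, 46 mm high, walls 5 mm, fixed on the board; 94 mm from bin to bin. It holds a dome (full) or nothing (empty); its number says nothing. Origin: centre of its underside; x points from front to back (away from the robot), y along the row to the left, z up.
- bin_4: Open-topped light wooden stock bin, 88 mm front to back, 80 mm wide, 46 mm high, walls 5 mm, fixed on the board; 94 mm from bin to bin. It holds a dome (full) or nothing (empty); its number says nothing. Origin: centre of its underside; x points from front to back (away from the robot), y along the row to the left, z up.
- tag_1 (a joint): Tag on bin_1. 0 (stop): leans 0.6 rad from vertical towards the robot, face with the straight raised bar up = empty. 1.2 (stop): leans 0.6 rad back over the bin, round-button face up = full. 0.6 is upright; past it the 40 g tag falls to the stop by itself; pushing takes under 1 N. Hinge axis along bin y, at bin x = -45 mm, z = 57 mm; nothing of the bin is higher than 65 mm.
- tag_2 (a joint): Tag on bin_2. 0 (stop): leans 0.6 rad from vertical towards the robot, face with the straight raised bar up = empty. 1.2 (stop): leans 0.6 rad back over the bin, round-button face up = full. 0.6 is upright; past it the 40 g tag falls to the stop by itself; pushing takes under 1 N. Hinge axis along bin y, at bin x = -45 mm, z = 57 mm; nothing of the bin is higher than 65 mm.
- tag_3 (a joint): Tag on bin_3. 0 (stop): leans 0.6 rad from vertical towards the robot, face with the straight raised bar up = empty. 1.2 (stop): leans 0.6 rad back over the bin, round-button face up = full. 0.6 is upright; past it the 40 g tag falls to the stop by itself; pushing takes under 1 N. Hinge axis along bin y, at bin x = -45 mm, z = 57 mm; nothing of the bin is higher than 65 mm.
- tag_4 (a joint): Tag on bin_4. 0 (stop): leans 0.6 rad from vertical towards the robot, face with the straight raised bar up = empty. 1.2 (stop): leans 0.6 rad back over the bin, round-button face up = full. 0.6 is upright; past it the 40 g tag falls to the stop by itself; pushing takes under 1 N. Hinge axis along bin y, at bin x = -45 mm, z = 57 mm; nothing of the bin is higher than 65 mm.
- edge_1 (a point): Middle of the free edge of tag_1, 60 mm from the hinge axis. The tag is a wooden plate 46 mm wide, 5 mm thick, with a rounded free edge 7 mm thick. At either stop this point is about 107 mm above the board's top, 34 mm in front of (0) or behind (1.2) the hinge; upright, 117 mm above it.
- edge_2 (a point): Middle of the free edge of tag_2, 60 mm from the hinge axis. The tag is a wooden plate 46 mm wide, 5 mm thick, with a rounded free edge 7 mm thick. At either stop this point is about 107 mm above the board's top, 34 mm in front of (0) or behind (1.2) the hinge; upright, 117 mm above it.
- edge_3 (a point): Middle of the free edge of tag_3, 60 mm from the hinge axis. The tag is a wooden plate 46 mm wide, 5 mm thick, with a rounded free edge 7 mm thick. At either stop this point is about 107 mm above the board's top, 34 mm in front of (0) or behind (1.2) the hinge; upright, 117 mm above it.
- edge_4 (a point): Middle of the free edge of tag_4, 60 mm from the hinge axis. The tag is a wooden plate 46 mm wide, 5 mm thick, with a rounded free edge 7 mm thick. At either stop this point is about 107 mm above the board's top, 34 mm in front of (0) or behind (1.2) the hinge; upright, 117 mm above it.
- dome_5: smooth white glazed dome, 52 mm across, 21 mm high, lying loose inside one of the bins on the 5 mm floor. Origin: centre of its underside.
- dome_6: smooth white glazed dome, 52 mm across, 21 mm high, lying loose inside one of the bins on the 5 mm floor. Origin: centre of its underside.
- brush_2: wooden brush, 212x17x12 mm, lying loose on the board in front of the bins; bystander. Origin: centre of its underside.
- clay_lump: loose brown clay lump, 43x34x22 mm, on the board in front of the bins; bystander. Origin: centre of its underside.
- glaze_pot_1: loose lidded pot, 60 mm across, 74 mm high, on the board behind the bins; bystander. Origin: centre of its underside.
- glaze_pot_3: loose lidded pot, 60 mm across, 86 mm high, on the board behind the bins; bystander. Origin: centre of its underside.
- clay_ball: loose brown lump of clay, 52x59x37 mm, on the table to the left; bystander. Origin: centre of its underside.
- clay_star: loose cut clay star, 49 mm, 8 mm thick, on the table to the right; bystander. Origin: centre of its underside.
- rubber_rib: loose red rubber kidney, 55x86x8 mm, on the table to the left; bystander. Origin: centre of its underside.
Mind the look-alikes: they are no part of the job. Of the things shaped like the dome_5, the white one is meant.

How it is judged:
By the outcome, as a careful person would: the job done as asked, in the order asked, and still so for the second after the job is handed in, with the robot touching nothing.
It also fails if it takes over 40 s, if anything falls off the work surface, if the arm or the gripper's body presses on something with over 40 N, if the wrist force passes 120 N, or if a joint passes its speed limit or range.

## Robot

A 6-joint arm with a two-finger parallel gripper is mounted at the origin on the work surface; the furniture and walls round the work are solid. World frame = base frame: x ahead of the robot, y to its left, z up, the work surface at z = 0. Lengths are in m, angles in rad, forces in N, time in s.
With the tool pointing down it reaches from about 0.25 to 0.775 m from the base axis. Payload 4 kg.
Tool frame: the origin (TCP) lies at the very end of the fingers, on their centre line; the grasp point (between the pads) lies 19 mm behind it; z points along the fingers, y is the direction in which the jaws open and shut (so a half turn about z gives the same grasp; the last joint's range is limited). The gripper opens to 94 mm and grips with 3 to 60 N. Pads are 16 mm wide; open, the fingers measure 119 mm over their backs; the gripper's body (75 mm by 177 mm) begins 78 mm behind the grasp point.
Start: joints at [-1.371, 0.087, 1.371, -0, 1.684, -0.103], TCP at [0.164, -0.525, 0.206] pointing down, gripper open.
Joint ranges: [-3.1, 3.1], [-0.76, 2.03], [0.27, 2.55], [-1.08, 4.22], [0.17, 2.65], [-2.57, 2.57]. Speed limits (rad/s): [2.79, 2.79, 3.14, 3.14, 3.14, 3.14].

## Interface

Orientations are given as [roll, pitch, yaw] about the fixed x, y, z axes, in that order (R = Rz(yaw) Ry(pitch) Rx(roll)).
In Python, from bench import robot, snapshot, models gives the robot as it stands.
- The arm moves only by the tool arm_command, never from a script. Its argument "commands" is text: rows parted by semicolons, each of 7 numbers parted by spaces: the shift along the tool's x, y, z in mm, then the turn, a rotation vector about the tool's x, y, z in degrees, then the opening, from 0 (shut) to 1 (fully open). In form: tx ty tz rx ry rz hand; .... A call has 1 to 12 rows; each row shifts and turns the pose as measured when the row begins, along the tool's axes as they then stand; what a row does not reach is not made up. A row lasts 1/8 s, in which the tool goes at most 62.5 mm and 10.7 degrees, less where a joint would pass 70% of its speed; a pose out of reach is approached as far as the arm can. A call is refused whole if a number of a shift passes 62.5 or a number of a turn 10.7, either way. A call with a gripper value outside its range is refused whole. The fingers move at their own pace and stop on an object; the grip force is fixed at half the most. Time passes only in rows, so rows that do not move let the fingers close. It gives the time, the measured TCP pose, the force and the opening at its end, in the units of the state.
- robot.get_obs(): the state, without advancing time (a new reading comes with each control period).
- snapshot(name): name is "side" or "top"; returns a dict with "img" (384x512x3 uint8, blue, green, red), "camera_matrix" (3x3 intrinsics, pixels), "origin" and "rotation" of the camera in the world. Camera axes: x right, y down, z forward; pixel columns grow to the right and rows downward; lengths in m; the calibration is good to about 2 mm. A picture is of the moment at which its call begins. There is no depth.
- robot.close_job(): hands the job in, once; it reports no verdict.
Trained networks look in a picture, given as the dict that the camera call returned (one of the last four; its "shot" number tells which), for a name from the list of things; names that differ only in an ending like _2 or _b are one class to them, and where a whole thing is asked for, a point or a joint stands for the part that bears it (a point fixed in the world has none). Each returns a list of dicts, best first, with "conf" (0 to 1); they miss things now and then, are a little off and sometimes report something else, mostly with a low value. They report only what shows in the picture. A call takes as long as a camera call. They do not tell look-alikes from the thing itself.
- models.spot_in(query, picture): "bbox" ([left, top, width, height] as shares, 0 to 1, of the picture: columns of its width, rows of its height, round what is visible of it).
- models.tip_of(query, picture): "centre" ([column, row] as shares, 0 to 1, of the picture: columns of its width, rows of its height: a listed point, or the origin of a listed thing).
The state is a dict: "time": time; "joint_positions": joint angles; "qvel": joint speeds; "joint_torque": joint torques, N m; "tool_pos": TCP position; "ee_rot": TCP orientation; "wrist_force": force on the tool from outside, world axes, zero at the start; "wrist_torque": the same for the moment, N m; "width": finger opening in m.
Only numpy, scipy, OpenCV 4.12 (cv2) and the standard library are available. Lean on these libraries where they do the work, as an engineer would, in place of code of your own. Each camera call takes 0.05 s, during which the arm holds its last target. There are 200 camera calls.

## Working session

There is one attempt and no reset: what is moved stays moved. The work goes in short steps, Python scripts to look and compute and a tool call to move; the robot and the scene stay as the last step left them, time stands still between calls to the robot, and variables do not carry over. Pictures are saved under pics/ and viewed, about 8 in all and at most 12, crops included, and the job is handed in when it is done.

Besides the shell and the picture viewer there is one more tool, called after ">>>" as name(argument=value, ...) on one line, values as JSON. arm_command: Moves the arm, as the interface text tells. Its arguments: {"type":"object","properties":{"commands":{"type":"string"}},"required":["commands"]}

```bash
mkdir -p pics
cat > h.py <<'E'
from bench import robot, snapshot, models
import cv2, numpy as np
def ray(s,uv):
    K=np.array(s["camera_matrix"]);d=np.array(s["rotation"])@np.linalg.inv(K)@[uv[0],uv[1],1];return np.array(s["origin"]),d
def at_z(s,uv,z):
    o,d=ray(s,uv);return o+d*(z-o[2])/d[2]
def proj(s,p):
    q=np.array(s["camera_matrix"])@(np.array(s["rotation"]).T@(np.array(p)-s["origin"]));return q[:2]/q[2]
E
python3 - <<'E'
from h import *
for n in("side","top"):
    s=snapshot(n);cv2.imwrite(f"pics/{n}0.png",cv2.resize(s["img"],(800,600),interpolation=cv2.INTER_CUBIC))
    print(n,s["origin"],np.round(s["rotation"],3).tolist(),s["camera_matrix"][0])
    for q in["edge_1","bin_1","dome_5","board"]:
        for r in models.tip_of(q,s)[:7]:
            uv=np.array(r["centre"])*[512,384];print(q,round(r["conf"],2),uv.round(1),at_z(s,uv,{"edge_1":.121,"bin_1":.014,"dome_5":.019,"board":0}[q]).round(3))
print(robot.get_obs())
E
```

```text
side [ 0.15036526 -1.06241184  0.7189114 ] [-2.057, 0.008, -0.354] [368.57640784   0.         260.68983081]Traceback (most recent call last):
  File "<stdin>", line 7, in <module>
  File "h.py", line 6, in at_z
    o,d=ray(s,uv);return o+d*(z-o[2])/d[2]
                                      ~^^^
IndexError: invalid index to scalar variable.
```

```bash
cat > h.py <<'E'
from bench import robot, snapshot as _s, models
import cv2, numpy as np
from scipy.spatial.transform import Rotation as Ro
def snapshot(n): return _s(n)
def RR(s): return Ro.from_euler("xyz",s["rotation"]).as_matrix()
def ray(s,uv):
    return np.array(s["origin"]),RR(s)@np.linalg.inv(np.array(s["camera_matrix"]))@[uv[0],uv[1],1]
def at_z(s,uv,z):
    o,d=ray(s,uv);return o+d*(z-o[2])/d[2]
def proj(s,p):
    q=np.array(s["camera_matrix"])@(RR(s).T@(np.array(p)-s["origin"]));return q[:2]/q[2]
E
python3 - <<'E'
from h import *
for n in("side","top"):
    s=snapshot(n);cv2.imwrite(f"pics/{n}0.png",cv2.resize(s["img"],(800,600),interpolation=cv2.INTER_CUBIC))
    print(n,s["origin"],np.round(s["rotation"],3).tolist(),s["camera_matrix"][0])
    for q in["edge_1","bin_1","dome_5","board"]:
        for r in models.tip_of(q,s)[:7]:
            uv=np.array(r["centre"])*[512,384];print(q,round(r["conf"],2),uv.round(1),at_z(s,uv,{"edge_1":.121,"bin_1":.014,"dome_5":.019,"board":0}[q]).round(3))
print(robot.get_obs())
E
```

```text
side [ 0.15036526 -1.06241184  0.7189114 ] [-2.057, 0.008, -0.354] [368.57640784   0.         260.68983081]
edge_1 0.56 [264.  206.2] [ 0.509 -0.108  0.121]
edge_1 0.54 [227.5 171.8] [0.471 0.186 0.121]
edge_1 0.46 [233.4 183.9] [0.463 0.079 0.121]
edge_1 0.44 [255.9 189. ] [0.525 0.013 0.121]
bin_1 0.86 [259.2 215.5] [0.533 0.007 0.014]
bin_1 0.72 [247.  194.7] [0.542 0.172 0.014]
bin_1 0.72 [268.3 230.6] [ 0.529 -0.095  0.014]
bin_1 0.56 [255.3 203.3] [0.55  0.095 0.014]
dome_5 0.51 [288.3 184.4] [0.728 0.186 0.019]
dome_5 0.49 [226.8 182. ] [0.495 0.301 0.019]
dome_5 0.39 [210.3 177.4] [0.44  0.37  0.019]
board 0.63 [242.6 213.9] [0.487 0.061 0.   ]
top [ 0.47362553 -0.00471644  1.54033453] [-3.102, 0.002, -1.547] [436.32172536   0.         260.3424099 ]
edge_1 0.59 [290.1 194.8] [ 0.524 -0.098  0.121]
edge_1 0.56 [231.6 210.5] [0.468 0.091 0.121]
edge_1 0.55 [200.  206.6] [0.479 0.194 0.121]
edge_1 0.52 [260.5 195.4] [ 0.52  -0.002  0.121]
bin_1 0.71 [233.4 189.9] [0.54  0.094 0.014]
bin_1 0.71 [261.5 193.2] [ 0.531 -0.005  0.014]
bin_1 0.68 [287.2 193.9] [ 0.531 -0.095  0.014]
b
[... 290 characters left out ...]
.4 203.9] [0.492 0.047 0.   ]
{'time': 0.6, 'joint_positions': array([-1.37111100e+00,  8.71659209e-02,  1.37070298e+00, -1.72983909e-06,
        1.68358191e+00, -1.03096122e-01]), 'qvel': array([-0.00136759,  0.00091687, -0.00120872, -0.00089306,  0.0001418 ,
       -0.00011281]), 'joint_torque': array([-1.00846279e-03, -3.39780879e+01, -3.02414346e+01,  7.17260130e-02,
        2.36234354e-02, -6.90688466e-06]), 'tool_pos': array([ 0.16399834, -0.5250033 ,  0.20552301]), 'ee_rot': array([3.14145174e+00, 1.63077061e-05, 3.02781251e-01]), 'wrist_force': array([ 0.00696924, -0.26395256, -0.21648291]), 'wrist_torque': array([ 0.01456246, -0.04751913, -0.01859857]), 'width': 0.09392812368122076}
```

View pics/side0.png

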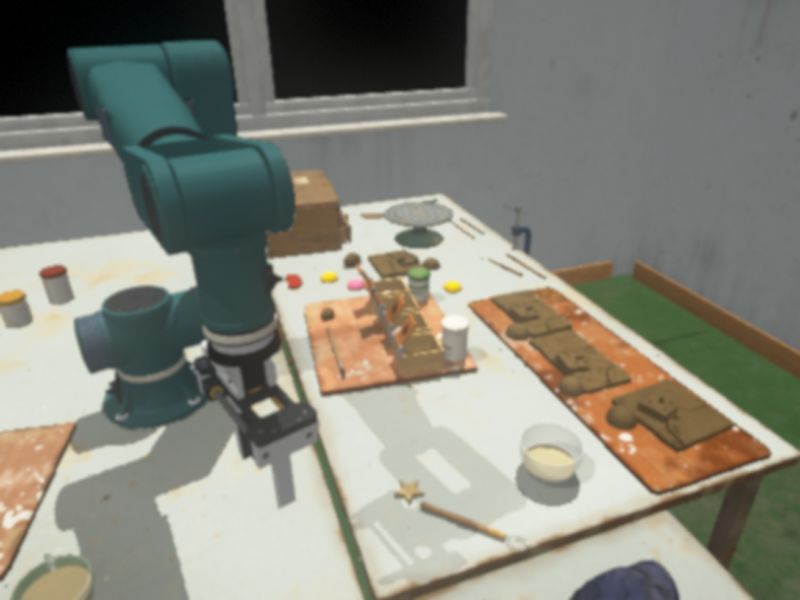

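View pics/top0.png

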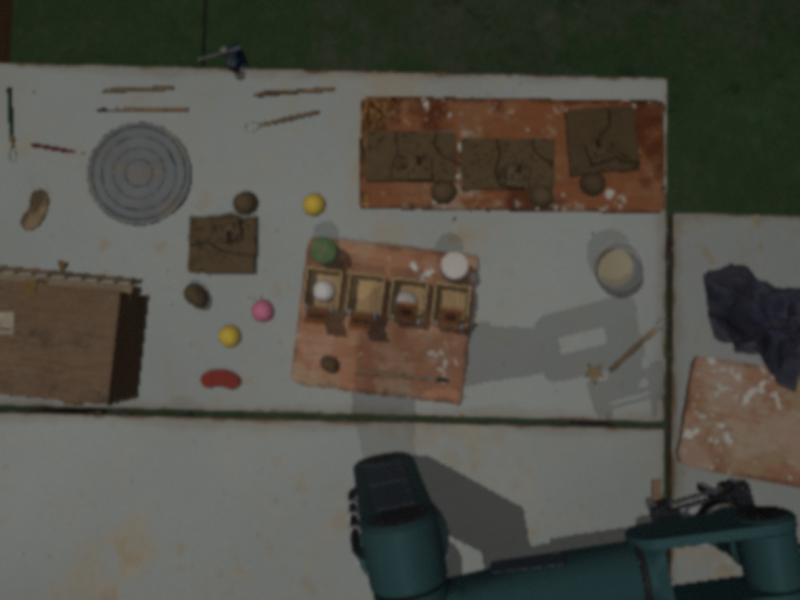

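Run:
```python
from h import *
s=snapshot("top");a=cv2.resize(s["img"][150:250,180:310],None,fx=6,fy=6,interpolation=cv2.INTER_CUBIC)
a=cv2.convertScaleAbs(a,alpha=1.8);cv2.imwrite("pics/c1.png",a)
s=snapshot("side");b=cv2.resize(s["img"][155:255,190:310],None,fx=6,fy=6,interpolation=cv2.INTER_CUBIC);cv2.imwrite("pics/c2.png",b)
```

```text
(no output)
```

View pics/c1.png

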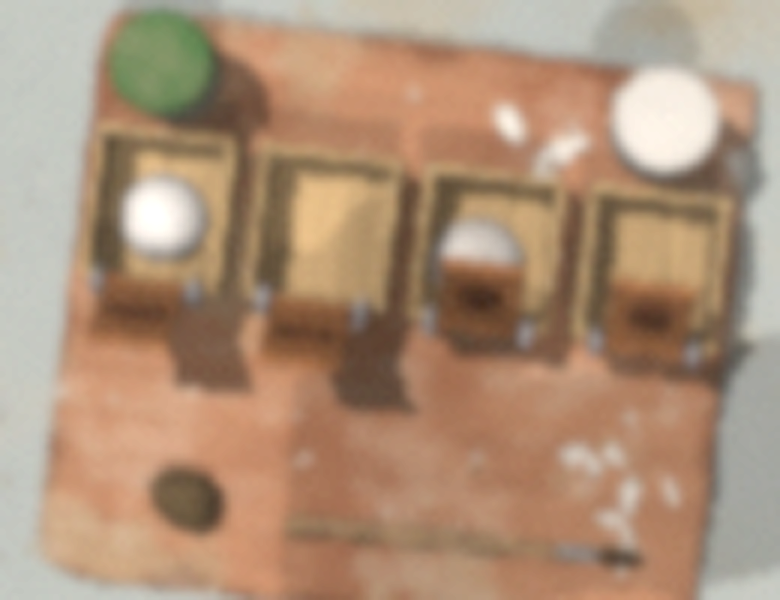

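View pics/c2.png

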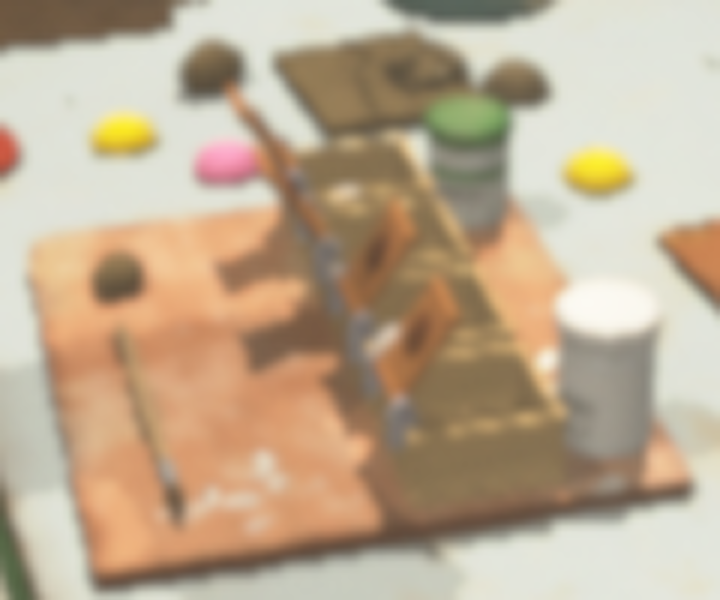

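Run:
```python
from h import *
s=snapshot("top")
c=lambda u,v,z:at_z(s,(180+u/6,150+v/6),z).round(4)
A=c(98,132,.06);B=c(735,197,.06);print("backcorners",A,B,np.linalg.norm(A-B),"exp .362")
d=(B-A)/np.linalg.norm(B-A);print("yaw deg of bin x", np.degrees(np.arctan2(d[0],-d[1])))
print("board", [c(u,v,.014) for u,v in((105,20),(757,90),(45,575))])
L=np.array
for i,t in enumerate([1,3,5,7]):
    m=A+(B-A)*((40+94*i)/362); ax=L([-d[1],d[0],0]); ax=ax if ax[0]>0 else -ax
    ctr=m-ax*.044; h=ctr-ax*.045
    print(i,"ctr",ctr.round(4),"hinge",h.round(4),"front",(h-ax*.034).round(4),"back",(h+ax*.034).round(4),"proj",[((proj(s,[*(h+ax*k)[:2],.121])-[180,150])*6).round() for k in(-.034,.034)])
for n,(u,v) in dict(edgeL=(138,335),edgeR=(652,285),edge2=(300,352),edge3=(485,265)).items(): print(n,c(u,v,.121))
```

```text
backcorners [0.5961 0.2185 0.06  ] [ 0.5678 -0.1433  0.06  ] 0.3629051253426989 exp .362
yaw deg of bin x -4.4725697296192815
board [array([0.6657, 0.2233, 0.014 ]), array([ 0.6337, -0.1592,  0.014 ]), array([0.3413, 0.2486, 0.014 ])]
0 ctr [0.5491 0.182  0.06  ] hinge [0.5042 0.1855 0.06  ] front [0.4703 0.1881 0.06  ] back [0.5381 0.1828 0.06  ] proj [array([130., 355.]), array([144., 230.])]
1 ctr [0.5418 0.088  0.06  ] hinge [0.4969 0.0915 0.06  ] front [0.463  0.0942 0.06  ] back [0.5308 0.0889 0.06  ] proj [array([303., 373.]), array([317., 248.])]
2 ctr [ 0.5344 -0.0059  0.06  ] hinge [ 0.4895 -0.0024  0.06  ] front [4.557e-01 2.000e-04 6.000e-02] back [ 0.5234 -0.0051  0.06  ] proj [array([476., 391.]), array([489., 266.])]
3 ctr [ 0.5271 -0.0999  0.06  ] hinge [ 0.4822 -0.0964  0.06  ] front [ 0.4483 -0.0937  0.06  ] back [ 0.5161 -0.099   0.06  ] proj [array([650., 408.]), array([662., 283.])]
edgeL [0.4813 0.1844 0.121 ]
edgeR [ 0.5151 -0.0936  0.121 ]
edge2 [0.4742 0.0963 0.121 ]
edge3 [ 0.5237 -0.0028  0.121 ]
```

>>> arm_command(commands="0 0 0 0 0 7.3 0; 0 0 0 0 0 7.3 0; 0 0 0 0 0 7.3 0; 0 0 0 0 0 0 0; 0 0 0 0 0 0 0; 0 0 0 0 0 0 0")

```text
time: 1.5
tool_pos: [0.164, -0.525, 0.2057]
ee_rot: [3.141, -0.0, -0.087]
wrist_force: [0.6, 0.6, -0.1]
width: 0.0371
```

>>> arm_command(commands="35 -46 0 0 0 0 0; 35 -46 0 0 0 0 0; 35 -46 0 0 0 0 0; 35 -46 0 0 0 0 0; 35 -46 0 0 0 0 0; 35 -46 0 0 0 0 0; 35 -46 0 0 0 0 0; 35 -46 0 0 0 0 0; 35 -46 0 0 0 0 0; 35 -46 0 0 0 0 0; 0 0 0 0 0 0 0")

```text
time: 2.88
tool_pos: [0.5637, -0.0842, 0.2056]
ee_rot: [3.139, -0.005, -0.082]
wrist_force: [0.2, -1.2, -0.6]
width: 0.0006
```

>>> arm_command(commands="-9 15 0 0 0 0 0; 0 0 0 0 0 0 0; 0 0 35 0 0 0 0; 0 0 35 0 0 0 0; 0 0 20 0 0 0 0; 0 0 0 0 0 0 0")

```text
time: 3.62
tool_pos: [0.5492, -0.1083, 0.116]
ee_rot: [3.136, -0.008, -0.093]
wrist_force: [0.9, -0.3, 0.1]
width: 0.0006
```

Run:
```python
from h import *
o=robot.get_obs();print(o["tool_pos"],o["ee_rot"],o["wrist_force"])
s=snapshot("side");b=cv2.resize(s["img"][120:255,190:330],None,fx=4.4,fy=4.4,interpolation=cv2.INTER_CUBIC);cv2.imwrite("pics/c3.png",b)
```

```text
[ 0.54923879 -0.10832773  0.11597543] [ 3.13594516 -0.00822666 -0.0931406 ] [ 0.90125984 -0.33096489  0.07272337]
```

View pics/c3.png

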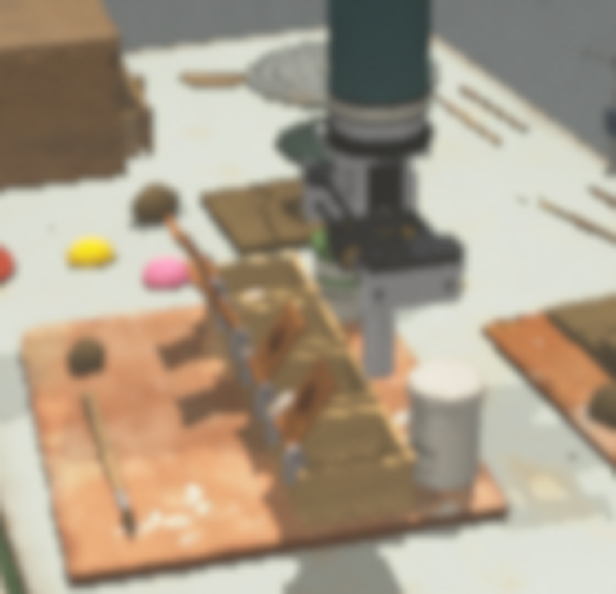

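>>> arm_command(commands="-5 -9 6 0 0 0 0; -10 0 0 0 0 0 0; -10 0 0 0 0 0 0; -8 0 0 0 0 0 0; -8 0 0 0 0 0 0; -8 0 0 0 0 0 0; -8 0 0 0 0 0 0; 0 0 0 0 0 0 0")

```text
time: 4.68
tool_pos: [0.4917, -0.0945, 0.1148]
ee_rot: [3.134, -0.019, -0.094]
wrist_force: [0.5, -0.4, -0.7]
width: 0.0002
```

>>> arm_command(commands="-8 0 0 0 0 0 0; -7 0 0 0 0 0 0; 0 0 0 0 0 0 0; 0 0 0 0 0 0 0")

```text
time: 5.18
tool_pos: [0.4758, -0.093, 0.1143]
ee_rot: [3.134, -0.018, -0.094]
wrist_force: [-0.4, 0.1, -0.7]
width: 0.0007
```

Run:
```python
from h import *
s=snapshot("side");b=cv2.resize(s["img"][120:255,190:330],None,fx=4.4,fy=4.4,interpolation=cv2.INTER_CUBIC);cv2.imwrite("pics/c4.png",b)
```

```text
(no output)
```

View pics/c4.png

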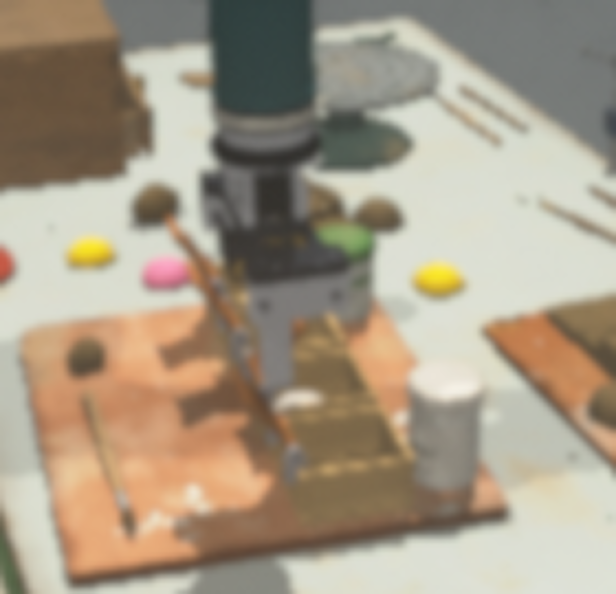

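>>> arm_command(commands="0 0 -30 0 0 0 0; 0 0 -35 0 0 0 0; -13 -45 0 0 0 0 0; -13 -45 0 0 0 0 0; -13 -45 0 0 0 0 0; -13 -45 0 0 0 0 0; -13 -45 0 0 0 0 0; -10 -30 0 0 0 0 0; 0 0 0 0 0 0 0")

```text
time: 6.35
tool_pos: [0.4251, 0.176, 0.1785]
ee_rot: [3.136, -0.021, -0.097]
wrist_force: [0.7, 0.1, -0.5]
width: 0.0004
```

Run:
```python
from h import *
o=robot.get_obs();R=Ro.from_euler("xyz",o["ee_rot"]);print(o["tool_pos"],o["ee_rot"],"to target, tool mm",1e3*R.inv().apply(np.array([.43,.187,.113])-o["tool_pos"]),"turn",np.degrees((R.inv()*Ro.from_euler("xyz",[np.pi,0,-.082])).as_rotvec()))
```

```text
[0.42513686 0.17599008 0.17846458] [ 3.13569853 -0.02069907 -0.09659269] to target, tool mm [  2.42287356 -11.81364357  65.46026843] turn [ 0.34634367 -1.18348122 -0.83956243]
```

Descend in front of the left tag, then push slowly back.

>>> arm_command(commands="0 -9 0 0 -1.2 -0.8 0; 0 0 30 0 0 0 0; 0 0 30 0 0 0 0; 0 0 5 0 0 0 0; 0 0 0 0 0 0 0; 10 0 0 0 0 0 0; 10 0 0 0 0 0 0; 10 0 0 0 0 0 0; 8 0 0 0 0 0 0; 8 0 0 0 0 0 0; 0 0 0 0 0 0 0")

```text
time: 7.72
tool_pos: [0.482, 0.1779, 0.1173]
ee_rot: [3.138, -0.007, -0.088]
wrist_force: [-0.1, 0.1, -1.2]
width: 0.0004
```

>>> arm_command(commands="8 0 2 0 0 0 0; 8 0 1 0 0 0 0; 8 0 0 0 0 0 0; 2 0 0 0 0 0 0; 0 0 0 0 0 0 0; 0 0 0 0 0 0 0")

```text
time: 8.48
tool_pos: [0.5093, 0.1755, 0.1139]
ee_rot: [3.137, -0.006, -0.088]
wrist_force: [0.7, 0.4, 0.7]
width: 0.0
```

Run:
```python
from h import *
s=snapshot("side");b=cv2.resize(s["img"][120:255,190:330],None,fx=4.4,fy=4.4,interpolation=cv2.INTER_CUBIC);cv2.imwrite("pics/c5.png",b)
```

```text
(no output)
```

View pics/c5.png

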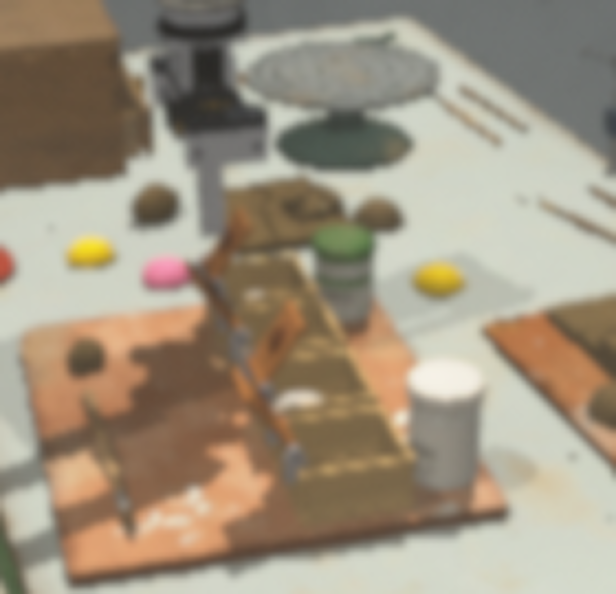

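>>> arm_command(commands="0 0 -35 0 0 0 0; 0 0 -45 0 0 0 0; -15 45 -10 0 0 0 0; -20 45 0 0 0 0 0; -20 45 0 0 0 0 0; -20 45 0 0 0 0 0; -20 45 0 0 0 0 0; -20 45 0 0 0 0 0; -20 45 0 0 0 0 0; -20 45 0 0 0 0 0; -20 45 0 0 0 0 0; 0 0 0 0 0 0 0")

```text
time: 10.02
tool_pos: [0.2921, -0.223, 0.2096]
ee_rot: [3.132, -0.013, -0.084]
wrist_force: [-0.2, 0.3, -0.4]
width: 0.0007
```

Run:
```python
from h import *
s=snapshot("top");a=cv2.resize(s["img"][150:250,180:310],None,fx=6,fy=6,interpolation=cv2.INTER_CUBIC)
cv2.imwrite("pics/c6.png",cv2.convertScaleAbs(a,alpha=1.8))
for r in models.tip_of("edge_1",s)[:5]:
    uv=np.array(r["centre"])*[512,384];print(round(r["conf"],2),at_z(s,uv,.121).round(3))
```

```text
0.72 [0.472 0.099 0.121]
0.71 [0.532 0.    0.121]
0.64 [ 0.447 -0.084  0.121]
0.59 [0.486 0.043 0.121]
0.45 [0.548 0.191 0.121]
```

View pics/c6.png

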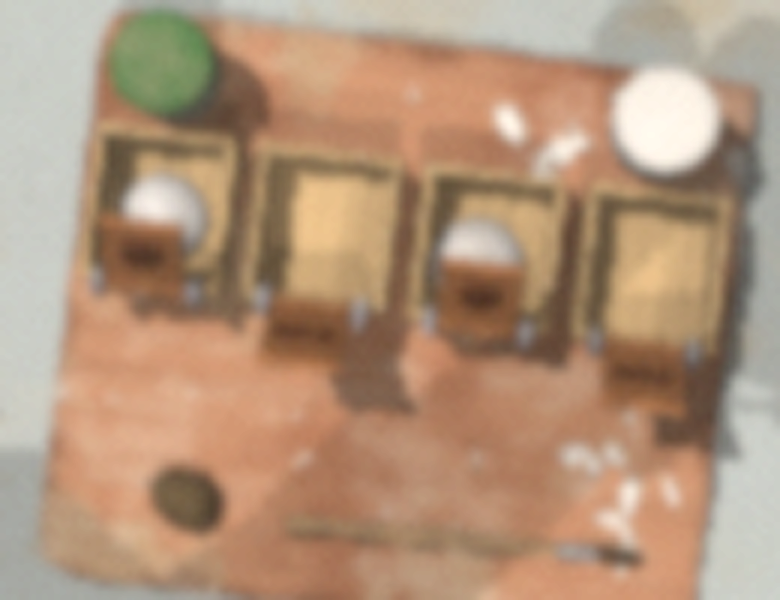

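The top view shows bins 1 and 3 from the left (with domes) with tags leaning back, at (143,255) and (480,300). Bins 2 and 4 (empty) lean out, at (305,330) and (645,375). Everything else is where it was.

```bash
python3 -c "
from bench import robot
print(robot.close_job())"
```

```text
the job is handed in; nothing more can be done
None
```

All four tags now match their bins, and the job is handed in; the last move ended at about 10 s of the 40 s allowed.

- **What I did:** Counting from the left, bins 1 and 3 held domes, and the tags on bins 1 and 4 were wrong. With the fingers shut, I pushed bin 4's tag out towards the robot and bin 1's tag back over its dome. I left the tags on bins 2 and 3 alone.
- **Last checks:** The final top view shows bins 1 and 3 with their tags leaning back, button face up. Bins 2 and 4 lean out with the bar face up. The domes, pots, clay lump and brush look unmoved, and the force readings after each move stayed near 1 N. The arm stood clear of everything.
- **What disagreed:** The network's edge points were up to about 15 mm off my computed positions. It also gave one false extra edge between the tags of bins 2 and 3. The picture itself was clear, so I went by that.

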